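Vent the dry box and hold its sprung lid at the index

TASK

Unscrew the vent cap on the dry box anticlockwise to its stop while the lid is still shut. Then lift the sprung lid until its side edge lines up with the index arm at the side of the box, and finish still holding it there in the gripper, because the lid falls shut if let go. Leave the index arm where it is set and do not disturb the jar, bottle and beaker standing about.

Things in the scene. Friction and masses are not known exactly. Their poses are not given: they have to be found in the camera images.
- drybox: The bench dry box, fixed to the bench: white, 220 mm deep (its x, front faces -x) by 300 mm wide (its y) by 122 mm high. Origin at the centre of its underside, z up; at yaw 0 its axes are the world's. The lid (215 x 220 mm, 12 mm thick, aluminium frame with a clear pane, top 122 mm up when shut) covers its right (-y) part; a solid deck 80 mm wide on the left (+y), also 122 mm high, carries the vent cap; the index arm is outside its right side.
- vent (a joint): Angle of the vent cap, rad: grows as it is unscrewed, anticlockwise seen from above. Starts screwed down between 0 and 0.35, stop at 1.5. It turns in place about a vertical axis (does not rise or come off) and stays where it is left; it takes about 0.06 N m.
- vent_grip (a point): On the vent cap's axis at a good height to grip, 152 mm above the bench. The cap is black, round, 40 mm in diameter and 32 mm tall, standing from 132 to 164 mm above the bench, on a 26 mm neck that rises from the deck. It lies at (-20, 110, 152) mm in the box's frame.
- lid (a joint): Opening angle of the lid, rad: 0 shut, grows as the front edge rises; limit 1.3. A spring and the lid's weight shut it: about 5 to 8 N upwards at the bar lifts and holds it; let go, it falls shut.
- lid_bar (a point): Middle of the lid's grip bar: black round bar 16 mm in diameter, 130 mm long along the box's y, on two 12 mm posts 116 mm apart (clear length between them 104 mm), its axis 42 mm above the lid's top and 25 mm behind the lid's front edge. 164 mm above the bench when shut, at (-85, -40, 164) mm in the box's frame. Its axes turn with the lid.
- lid_hinge (a point): Middle of the lid's hinge axis, at (105, -40, 116) mm in the box's frame; the axis runs along the box's y. With the lid shut the bar is 190 mm in front of the axis and 48 mm above it, and moves on an arc about it. Its axes turn with the lid.
- index (a joint): Angle of the index arm, rad, measured like the lid's about the same axis: the lid lines up with the arm when both joints read the same. Set somewhere between 0.4 and 0.75, held by a stiff clamp.
- index_tip (a point): Free end of the index arm: a flat dark steel strip 14 mm wide, 8 mm thick, reaching 165 mm from the hinge axis, just outside (13 mm beyond) the lid's right side edge. Its axes are parallel to the lid's when lined up.
- amber_jar: Bystander: brown glass jar, 64 mm in diameter, 100 mm tall, loose on the bench; origin at the centre of its underside.
- white_bottle: Bystander: white plastic bottle, 56 mm in diameter, 130 mm tall, loose on the bench; origin at the centre of its underside.
- beaker: Bystander: empty glass beaker, 70 mm in diameter, 90 mm tall, loose on the bench; origin at the centre of its underside.

How it is judged:
By the outcome, as a careful person would: the job done as asked, in the order asked, and still so for the second after the job is handed in, while the arm keeps its last pose, push and grip.
It also fails if it takes over 43 s, if anything falls off the work surface, if the arm or the gripper's body presses on something with over 40 N, if the wrist force passes 120 N, or if a joint passes its speed limit or range.

ROBOT

A 6-joint arm with a two-finger parallel gripper is mounted at the origin on the work surface. World frame = base frame: x ahead of the robot, y to its left, z up, the work surface at z = 0. Lengths are in mm, angles in rad, forces in N, time in s.
With the tool pointing down it reaches from about 350 to 775 mm from the base axis. Payload 7.3 kg.
Tool frame: the origin (TCP) lies on the centre line of the jaws, within the pads' length; the fingertips stand bot.tip_reach ahead of it and the grasp point (between the pads) lies 6 mm ahead of it (bot.tip_reach is the distance from the TCP to the fingertips, in mm); z points along the fingers, y is the direction in which the jaws open and shut (so a half turn about z gives the same grasp; the last joint's range is limited). The gripper opens to 92 mm and grips with 3 to 60 N. Pads are 19 mm wide; open, the fingers measure 130 mm over their backs; the gripper's body (75 mm by 190 mm) begins 47 mm behind the grasp point.
Start: joints at [-1.435, 0.342, 1.524, -0, 1.275, -0.146], TCP at [146.016, -504.303, 251.741] pointing down, gripper open.
Joint ranges: [-2.53, 2.53], [-0.77, 2.02], [0.04, 2.7], [-1, 4.14], [0.28, 2.66], [-3.11, 3.11]. Speed limits (rad/s): [2.57, 2.57, 3.14, 3.14, 3.14, 3.14].

INTERFACE

Orientations are given as [roll, pitch, yaw] about the fixed x, y, z axes, in that order (R = Rz(yaw) Ry(pitch) Rx(roll)).
In Python, from plant import bot gives the robot as it stands.
- The arm moves only by the tool step_arm, never from a script. Its argument "deltas" is a list of rows, each a list of 6 numbers: the shift along the tool's x, y, z in mm, then the turn, a rotation vector about the tool's x, y, z in rad. A call has 1 to 5 rows; each row is the pose to reach, as a shift and turn from the pose commanded when the call began, along the tool's axes at that moment; what a row does not reach only later rows make up. A row lasts 1/12 s, in which the tool goes at most 41.7 mm and 7.16 degrees, less where a joint would pass 70% of its speed; a pose out of reach is approached as far as the arm can. A call with a gripper value outside its range is refused whole. "fingers" is the finger opening in mm, from 0 to 91.8, set as the call begins (left out, the last holds). The fingers move at their own pace and stop on an object; the grip force is fixed at half the most. Time passes only in rows, so rows that repeat a pose let the fingers close. It gives the time, the measured TCP pose, the force and the opening at its end, in the units of the state.
- bot.get_obs(): the state, without advancing time (a new reading comes with each control period).
- bot.capture(name): name is "side" or "top" or "wrist"; returns a dict with "color" (400x640x3 uint8, red, green, blue), "fx", "fy", "cx", "cy" (pixels), "k1" (the pictures are not rectified: a ray, as slopes to the right and down, at radius r is drawn at 1 + k1 r^2 times it, then the intrinsics apply), "R" (3x3) and "t" (3): a world point X has camera coordinates R X + t. Camera axes: x right, y down, z forward; pixel columns grow to the right and rows downward; lengths in mm; the calibration is good to about 2 mm. A picture is of the moment at which its call begins. There is no depth.
- bot.close_job(): hands the job in, once; it reports no verdict.
Trained networks look in a picture, given as the dict that the camera call returned (one of the last four; its "shot" number tells which), for a name from the list of things; names that differ only in an ending like _2 or _b are one class to them, and where a whole thing is asked for, a point or a joint stands for the part that bears it (a point fixed in the world has none). Each returns a list of dicts, best first, with "p" (0 to 1); they miss things now and then, are a little off and sometimes report something else, mostly with a low value. They report only what shows in the picture. A call takes as long as a camera call.
- bot.boxes_of(query, picture): "rect" ([centre column, centre row, width, height] in pixels, round what is visible of it).
The state is a dict: "time": time; "joint_positions": joint angles; "dq": joint speeds; "tau": joint torques, N m; "tool_pos": TCP position; "tcp_rot": TCP orientation; "contact_force": force on the tool from outside, world axes, zero at the start; "moment": the same for the moment, N m; "grip_width": finger opening in mm.
Only numpy, scipy, OpenCV 4.12 (cv2) and the standard library are available. Lean on these libraries where they do the work, as an engineer would, in place of code of your own. Each camera call takes 0.05 s, during which the arm holds its last target. There are 200 camera calls.

## Working session

There is one attempt and no reset: what is moved stays moved. The work goes in short steps, Python scripts to look and compute and a tool call to move; the robot and the scene stay as the last step left them, time stands still between calls to the robot, and variables do not carry over. Pictures are saved under pics/ and viewed, about 8 in all and at most 12, crops included, and the job is handed in when it is done.

Besides the shell and the picture viewer there is one more tool, called after "Request:" as name(argument=value, ...) on one line, values as JSON. step_arm: Moves the arm, as the interface text tells. Its arguments: {"type":"object","properties":{"deltas":{"type":"array"},"fingers":{"type":"number"}},"required":["deltas"]}

```bash
ls; mkdir -p pics; python3 - <<'E'
from plant import bot
import cv2,numpy as np
o=bot.get_obs();print(o['time'],o['tool_pos'],o['tcp_rot'],bot.tip_reach,o['grip_width'])
ims=[]
for n in ['side','top']:
    p=bot.capture(n);ims.append(p['color'])
    cv2.imwrite(f'pics/{n}0.png',p['color'][...,::-1])
    print(n,p['fx'],p['fy'],p['cx'],p['cy'],p['k1'],np.round(p['R'],3).tolist(),np.round(p['t'],1))
    for q in ['drybox','vent','lid','lid_bar','index','index_tip','amber_jar','white_bottle','beaker']:
        print(q,[(np.round(d['rect'],1).tolist(),round(d['p'],2)) for d in bot.boxes_of(q,p)[:2]])
E
```

```text
pics
0.0 [ 145.94153172 -503.9415488   251.05780291] [-3.14011123e+00 -1.90627708e-04  2.81783435e-01] 25.0 91.88077689482489
side 383.8929015012245 383.8929015012245 315.1747314996568 203.52924880966603 -0.06711150854799765 [[-0.743, -0.669, 0.002], [-0.415, 0.458, -0.786], [0.525, -0.585, -0.618]] [430.5 351.7 852.7]
drybox [([289.0, 231.1, 129.0, 143.2], 0.91)]
vent [([273.7, 236.2, 19.4, 19.3], 0.86)]
lid [([301.9, 216.1, 105.9, 69.5], 0.88)]
lid_bar [([303.4, 218.0, 107.8, 72.8], 0.88)]
index [([317.5, 170.2, 36.8, 18.1], 0.71)]
index_tip [([316.4, 170.3, 29.5, 21.0], 0.49)]
amber_jar [([420.2, 179.9, 21.0, 31.1], 0.83)]
white_bottle [([221.6, 301.6, 26.2, 51.1], 0.91)]
beaker [([251.8, 347.1, 35.2, 51.1], 0.91), ([299.8, 216.6, 107.2, 73.7], 0.21)]
top 438.89736989302565 438.89736989302565 323.60503642768884 200.2844182743618 -0.05205006593143866 [[-0.007, -1.0, 0.006], [-0.983, 0.005, -0.181], [0.181, -0.007, -0.983]] [ -20.9  617.6 1159.5]
drybox [([290.2, 204.4, 128.3, 113.5], 0.75)]
vent [([246.2, 217.6, 14.7, 19.1], 0.52), ([472.5, 249.9, 33.6, 25.8], 0.16)]
lid [([303.9, 205.6, 92.5, 94.0], 0.84)]
lid_bar [([301.9, 204.8, 95.0, 90.5], 0.64)]
index [([346.1, 172.3, 12.5, 37.6], 0.47)]
index_tip [([349.6, 174.7, 20.1, 43.3], 0.62)]
amber_jar [([474.2, 248.8, 36.0, 22.2], 0.77), ([289.4, 202.9, 127.4, 109.2], 0.73)]
white_bottle []
beaker [([173.8, 269.5, 32.0, 24.6], 0.59)]
```

```bash
python3 - <<'E'
import cv2
a=cv2.imread('pics/side0.png')[110:390,180:460]; b=cv2.imread('pics/top0.png')[110:310,130:500]
cv2.imwrite('pics/side0c.png',cv2.resize(a,(784,784),interpolation=cv2.INTER_CUBIC)[:600] if 0 else cv2.resize(a,(600,600),interpolation=cv2.INTER_CUBIC))
cv2.imwrite('pics/top0c.png',cv2.resize(b,None,fx=2.16,fy=2.16,interpolation=cv2.INTER_CUBIC))
E
```

```text
(no output)
```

View pics/side0c.png

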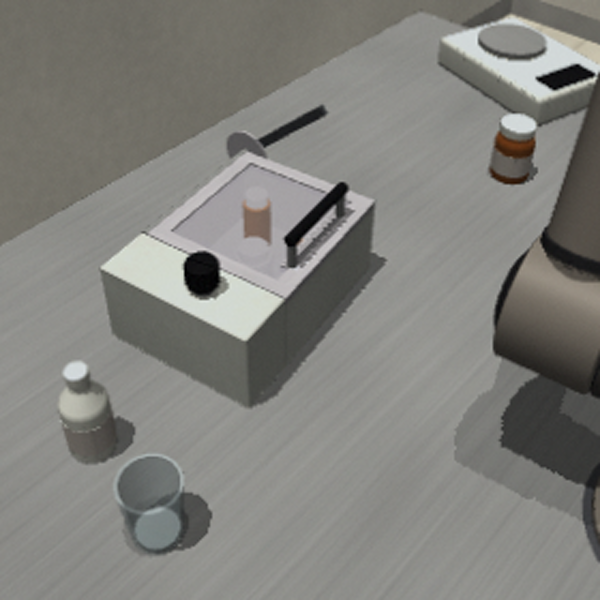

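View pics/top0c.png

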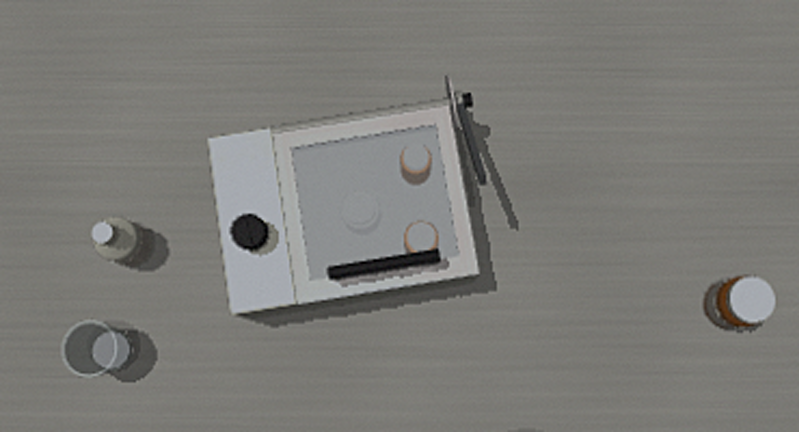

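The pictures show the box turned slightly. The vent is at about side (274,237) and top (245,217), and the bar runs from top (282,236) to (334,228). The index arm is raised at the right rear, with its tip near side (332,161) and top (354,195). Next I fit the box pose and index angle to these points.

```bash
cat > h.py <<'E'
import numpy as np,cv2
from scipy.optimize import least_squares
from scipy.spatial.transform import Rotation as Ro
def proj(p,X):
    c=np.atleast_2d(X)@np.array(p['R']).T+p['t']; s=c[:,:2]/c[:,2:]
    s=s*(1+p['k1']*(s**2).sum(1,keepdims=True))
    return s*[p['fx'],p['fy']]+[p['cx'],p['cy']]
def world(b,X):
    x,y,yaw=b; X=np.atleast_2d(X).astype(float)
    return X@Ro.from_euler('z',yaw).as_matrix().T+[x,y,0]
def hingept(a,r,y,h=0): # r along lid from hinge, h normal
    return np.array([105-r*np.cos(a)+h*np.sin(a)*1.0, y, 116+r*np.sin(a)+h*np.cos(a)])
E
python3 - <<'E'
from h import *
from plant import bot
S=bot.capture('side');T=bot.capture('top')
top=[((208,139),(110,150,122)),((231,313),(-110,150,122)),((297,304),(-110,70,122)),((479,273),(-110,-150,122)),((329,272),(-85,25,164)),((440,256),(-85,-105,164)),((249,231),(-20,110,160))]
side=[((102,268),(110,150,122)),((250,338),(-110,150,122)),((250,406),(-110,150,0)),((375,203),(-110,-150,122)),((291,241),(-85,25,164)),((344,188),(-85,-105,164)),((202,272),(-20,110,150))]
tu=np.array([a for a,_ in top])/2.16+[130,110]; tX=np.array([b for _,b in top])
su=np.array([a for a,_ in side])/(600/280)+[180,110]; sX=np.array([b for _,b in side])
f=lambda b:np.r_[(proj(T,world(b,tX))-tu).ravel(),(proj(S,world(b,sX))-su).ravel()]
r=least_squares(f,[600,0,0.1],x_scale=[100,100,.1],loss='soft_l1')
print(r.x,np.round(f(r.x).reshape(-1,2),1).tolist())
b=r.x
t=np.array([484,184])/2.16+[130,110]; s=np.array([325,109])/(600/280)+[180,110]
for a in np.arange(.35,.85,.05):
    P=world(b,hingept(a,165,-167)); print(round(a,2),np.round(proj(T,P)-t,1),np.round(proj(S,P)-s,1))
for n,X in [('vent',(-20,110,152)),('bar',(-85,-40,164)),('hinge',(105,-40,116))]: print(n,world(b,X))
# bystanders: intersect side bottom of rect with bench
for n,u in [('bottle',(222,325)),('beaker',(252,370)),('jar',(420,194))]:
    g=least_squares(lambda q:(proj(S,[q[0],q[1],0])-u).ravel(),[600,0],x_scale=100);print(n,g.x)
E
```

```text
[5.94874001e+02 6.84630657e+01 1.60409689e-01] [[-0.3, -1.0], [-0.0, 0.8], [0.3, -0.2], [0.4, -0.0], [-0.1, 0.5], [0.1, -0.7], [-0.2, -0.2], [-0.9, -0.5], [-0.9, 1.5], [0.5, 2.0], [0.8, -1.4], [-0.2, 0.4], [0.6, -1.0], [0.7, -0.3]]
0.35 [[ 1.9 14.4]] [[ 9.7 18.7]]
0.4 [[ 1.9 12.7]] [[ 8.9 16.1]]
0.45 [[ 1.9 10.8]] [[ 8.  13.6]]
0.5 [[1.9 8.8]] [[ 7.  11.1]]
0.55 [[1.8 6.7]] [[5.8 8.6]]
0.6 [[1.7 4.4]] [[4.5 6. ]]
0.65 [[1.5 1.9]] [[3.2 3.6]]
0.7 [[ 1.4 -0.7]] [[1.7 1.1]]
0.75 [[ 1.1 -3.4]] [[ 0.1 -1.3]]
0.8 [[ 0.9 -6.3]] [[-1.6 -3.7]]
vent [[557.56127074 173.85642495 152.        ]]
bar [[517.35414272  15.4001633  164.        ]]
hinge [[704.91490934  45.74746669 116.        ]]
bottle [548.07009042 372.97578924]
beaker [406.23586162 399.92169658]
jar [ 463.16574213 -421.27277088]
```

Request:
step_arm(deltas=[[30,-27.6,0,0,0,0],[60,-55.2,0,0,0,0],[90,-82.8,0,0,0,0],[120,-110.4,0,0,0,0],[150,-138,0,0,0,0]], fingers=80)

```text
time: 1.52
tool_pos: [252.2, -328.4, 251.8]
tcp_rot: [3.141, -0.0, 0.281]
contact_force: [1.3, 0.3, 1.1]
grip_width: 80.1
```

Request:
step_arm(deltas=[[30,-27.6,0,0,0,0],[60,-55.2,0,0,0,0],[90,-82.8,0,0,0,0],[120,-110.4,0,0,0,0],[150,-138,0,0,0,0]])

```text
time: 1.93
tool_pos: [358.0, -153.9, 252.1]
tcp_rot: [3.141, -0.001, 0.281]
contact_force: [1.7, -0.7, -0.4]
grip_width: 80.0
```

Request:
step_arm(deltas=[[30,-27.6,0,0,0,0],[60,-55.2,0,0,0,0],[90,-82.8,0,0,0,0],[120,-110.4,0,0,0,0],[150,-138,0,0,0,0]])

```text
time: 2.35
tool_pos: [463.8, 20.6, 251.9]
tcp_rot: [3.141, -0.001, 0.282]
contact_force: [1.0, -0.5, -0.6]
grip_width: 79.5
```

```bash
python3 - <<'E'
from h import *
from plant import bot
o=bot.get_obs();print(o['time'],o['tool_pos'],o['tcp_rot'],o['grip_width'])
p=bot.capture('wrist');cv2.imwrite('pics/w1.png',p['color'][...,::-1])
b=[594.87,68.46,.1604]
print(p['fx'],p['k1'],np.round(p['R'],3).tolist(),p['t'])
for n,X in [('vent',(-20,110,152)),('barL',(-85,25,164)),('barR',(-85,-105,164)),('tip',hingept(.7,165,-167))]: print(n,proj(p,world(b,X)))
E
```

```text
2.35 [463.81069461  20.64529369 251.92515585] [ 3.14111445e+00 -5.34037484e-04  2.82190262e-01] 79.47582336273871
317.3686365006993 -0.03337952050866252 [[0.277, -0.961, 0.001], [-0.921, -0.265, 0.286], [-0.274, -0.08, -0.958]] [-109.26424656  397.58150817  518.94627554]
vent [[139.20474687  23.93200399]]
barL [[256.0757419  138.41567821]]
barR [[441.92926534 161.2337024 ]]
tip [[634.35376054  68.58314445]]
```

View pics/w1.png

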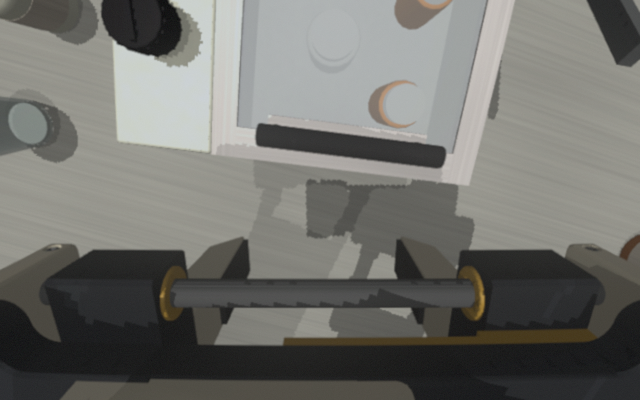

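```bash
python3 - <<'E'
from h import *
from plant import bot
W=bot.capture('wrist')
w=[((257,134.5),(-85,25,164)),((445,156),(-85,-105,164)),((117,143),(-110,150,122)),((211,152),(-110,70,122)),((469,185),(-110,-150,122)),((140,22),(-20,110,157))]
u=np.array([a for a,_ in w]);X=np.array([b for _,b in w])
f=lambda b:(proj(W,world(b,X))-u).ravel()
r=least_squares(f,[595,68,.16],x_scale=[100,100,.1],loss='soft_l1');b=r.x
print(b,np.round(f(b).reshape(-1,2),1).tolist())
for n,Y in [('vent',(-20,110,152)),('bar',(-85,-40,164)),('hinge',(105,-40,116))]: print(n,world(b,Y))
for q in ['vent','lid_bar','index']:print(q,[(np.round(d['rect'],1).tolist(),round(d['p'],2)) for d in bot.boxes_of(q,W)[:2]])
E
```

```text
[6.01075264e+02 7.41993363e+01 1.65667493e-01] [[0.9, -0.4], [-0.6, 0.7], [-0.8, 0.4], [0.8, 2.3], [2.0, 0.1], [-3.0, -4.2]]
vent [[563.20891451 179.39505665 152.        ]]
bar [[523.83547045  20.72958497 164.        ]]
hinge [[711.23408512  52.06262218 116.        ]]
vent [([149.4, 31.8, 78.2, 59.5], 0.89), ([370.1, 93.5, 301.4, 187.0], 0.18)]
lid_bar [([367.4, 95.4, 304.4, 190.8], 0.87)]
index [([614.5, 40.4, 51.0, 79.7], 0.63)]
```

Request:
step_arm(deltas=[[27,-24.6,6,0,0,0],[54,-49.2,12,0,0,0],[81,-73.8,18,0,0,0],[108,-98.4,24,0,0,0],[135,-123,30,0,0,0]])

```text
time: 3.02
tool_pos: [559.4, 173.5, 221.7]
tcp_rot: [3.141, -0.0, 0.279]
contact_force: [1.0, -0.2, 0.2]
grip_width: 80.0
```

```bash
python3 - <<'E'
from h import *
from plant import bot
o=bot.get_obs();print(o['time'],o['tool_pos'],o['tcp_rot'],o['grip_width'])
p=bot.capture('wrist');cv2.imwrite('pics/w2.png',p['color'][...,::-1])
print(np.round(p['R'],3).tolist(),p['t'])
for b in ([594.87,68.46,.1604],[601.1,74.2,.1657]):
  print(proj(p,world(b,[(-20,110,152),(-20,110,164)])).round(1).tolist())
for q in ['vent','index']:print(q,[(np.round(d['rect'],1).tolist(),round(d['p'],2)) for d in bot.boxes_of(q,p)[:2]])
E
```

```text
3.0167 [559.38653511 173.51334223 221.68713422] [ 3.14110688e+00 -7.77497874e-05  2.78725250e-01] 79.95844659992582
[[0.274, -0.962, 0.001], [-0.922, -0.262, 0.286], [-0.275, -0.08, -0.958]] [ 13.19205752 534.53404272 528.68767866]
[[320.2, 229.4], [320.1, 236.3]]
[[314.6, 219.8], [314.2, 226.1]]
vent [([320.2, 226.6, 65.8, 63.8], 0.68)]
index []
```

View pics/w2.png

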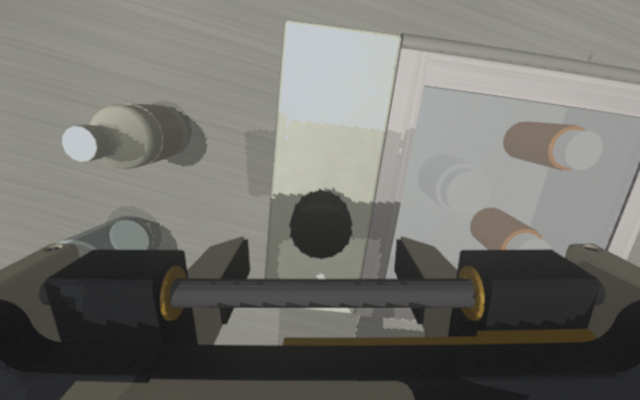

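```bash
python3 - <<'E'
from h import *
from plant import bot
W=bot.capture('wrist')
w=[((286,21),(110,150,122)),((401,37),(110,70,122)),((321,228),(-20,110,164))]
u=np.array([a for a,_ in w]);X=np.array([b for _,b in w])
f=lambda b:(proj(W,world(b,X))-u).ravel()
r=least_squares(f,[595,68,.16],x_scale=[100,100,.1]);b=r.x
print(b,np.round(f(b).reshape(-1,2),1).tolist())
for n,Y in [('vent',(-20,110,152)),('bar',(-85,-40,164)),('hinge',(105,-40,116))]: print(n,world(b,Y))
v=least_squares(lambda q:(proj(W,[q[0],q[1],164])-[321,228]).ravel(),[560,175]).x;print('vent alone',v)
c=-np.array(W['R']).T@W['t'];print(c)
E
```

```text
[5.96088583e+02 6.93786642e+01 1.59061553e-01] [[-2.4, -2.8], [3.3, -2.2], [-0.7, 6.1]]
vent [[558.91797182 174.82223033 152.        ]]
bar [[518.49725976  16.42031735 164.        ]]
hinge [[706.09876823  46.51473574 116.        ]]
vent alone [563.07665639 175.53019196]
[634.10307396 195.65907623 352.21935009]
```

Request:
step_arm(deltas=[[2,-1,25,0,0,0],[2,-1,50,0,0,0],[2,-1,62,0,0,0],[2,-1,62,0,0,0]])

```text
time: 3.55
tool_pos: [558.3, 173.1, 157.4]
tcp_rot: [-3.141, 0.006, 0.279]
contact_force: [-0.2, 0.2, -0.2]
grip_width: 80.1
```

Request:
step_arm(deltas=[[0,0,0,0,0,0],[0,0,0,0,0,0],[0,0,0,0,0,0],[0,0,0,0,0,0],[0,0,0,0,0,0]], fingers=30)

```text
time: 3.97
tool_pos: [560.6, 175.6, 160.6]
tcp_rot: [3.141, -0.002, 0.282]
contact_force: [-0.7, 0.3, -0.7]
grip_width: 50.9
```

```bash
python3 - <<'E'
from plant import bot
o=bot.get_obs();print(o)
E
```

```text
{'time': 3.9667, 'joint_positions': array([ 1.73213804e-01,  5.36400195e-01,  1.47599771e+00, -1.00118606e-04,
        1.12758942e+00,  1.46244776e+00]), 'dq': array([ 2.46558489e-03,  9.48408269e-03,  3.79035492e-03,  4.48927119e-04,
       -2.59048169e-03,  6.86669045e-05]), 'tau': array([-1.35475332e-01, -5.12728214e+01, -2.27809489e+01,  3.31749755e-02,
       -8.15915479e-02, -1.11879712e-03]), 'tool_pos': array([560.5932796 , 175.61912498, 160.6499251 ]), 'tcp_rot': array([ 3.14132908e+00, -1.58612432e-03,  2.81605437e-01]), 'contact_force': array([-0.70177262,  0.34831469, -0.73508001]), 'moment': array([0.00027176, 0.03989483, 0.00679814]), 'grip_width': 50.91504028368032}
```

Request:
step_arm(deltas=[[0,0,0,0,0,0],[0,0,0,0,0,0],[0,0,0,0,0,0],[0,0,0,0,0,0]])

```text
time: 4.3
tool_pos: [560.7, 174.9, 160.1]
tcp_rot: [3.14, -0.001, 0.282]
contact_force: [0.1, -5.1, 1.8]
grip_width: 39.6
```

```bash
python3 - <<'E'
from plant import bot
o=bot.get_obs();print(o['tool_pos'],o['contact_force'],o['moment'],o['grip_width'])
E
```

```text
[560.67867738 174.86338335 160.13119752] [ 0.05993248 -5.07072311  1.83541217] [-0.81832721 -0.0593293  -0.03148766] 39.63710081732376
```

Request:
step_arm(deltas=[[0,0.8,0,0,0,-0.1],[0,0.8,0,0,0,-0.22],[0,0.8,0,0,0,-0.34],[0,0.8,0,0,0,-0.46],[0,0.8,0,0,0,-0.58]])

```text
time: 4.72
tool_pos: [560.4, 175.2, 160.1]
tcp_rot: [-3.141, -0.0, 0.868]
contact_force: [-1.4, 0.1, 3.5]
grip_width: 39.3
```

```bash
python3 - <<'E'
from plant import bot
o=bot.get_obs();print(o['tool_pos'],o['contact_force'],o['moment'],o['grip_width'])
E
```

```text
[560.39872219 175.23803101 160.12053235] [-1.42797933  0.08778385  3.53303507] [-0.12005981  0.18356834 -0.10252173] 39.31931462940185
```

Request:
step_arm(deltas=[[0,0,0,0,0,-0.12],[0,0,0,0,0,-0.24],[0,0,0,0,0,-0.36],[0,0,0,0,0,-0.48],[0,0,0,0,0,-0.48]])

```text
time: 5.13
tool_pos: [560.0, 175.4, 160.1]
tcp_rot: [-3.141, -0.0, 1.346]
contact_force: [-2.9, -0.2, 5.2]
grip_width: 39.5
```

```bash
python3 - <<'E'
from plant import bot
o=bot.get_obs();print(o['tool_pos'],o['contact_force'],o['moment'],o['grip_width'],o['tcp_rot'])
E
```

```text
[560.04593996 175.39393087 160.12241869] [-2.89827351 -0.15022504  5.20174704] [0.06827681 0.46310019 0.12596763] 39.48903937314239 [-3.14090376e+00 -3.91127932e-04  1.34634314e+00]
```

Request:
step_arm(deltas=[[0,0,0,0,0,-0.07],[0,0,0,0,0,-0.14],[0,0,0,0,0,-0.21],[0,0,0,0,0,-0.21]])

```text
time: 5.47
tool_pos: [559.8, 175.5, 160.1]
tcp_rot: [-3.141, -0.001, 1.552]
contact_force: [-3.7, 0.8, 5.2]
grip_width: 39.1
```

```bash
python3 - <<'E'
from plant import bot
o=bot.get_obs();print(o['tool_pos'],o['contact_force'],o['moment'],o['grip_width'],o['tcp_rot'],o['tau'][5])
E
```

```text
[559.84350308 175.45037707 160.09330331] [-3.66967314  0.8119656   5.1666832 ] [0.06954871 0.56750035 0.07961511] 39.09674896367668 [-3.14052250e+00 -5.31182228e-04  1.55153663e+00] -0.8536303974688053
```

Request:
step_arm(deltas=[[0,0,0,0,0,-0.07],[0,0,0,0,0,-0.14],[0,0,0,0,0,-0.21],[0,0,0,0,0,-0.21]])

```text
time: 5.8
tool_pos: [559.6, 175.6, 159.9]
tcp_rot: [-3.14, -0.002, 1.76]
contact_force: [-4.9, 2.0, 5.5]
grip_width: 39.1
```

```bash
python3 - <<'E'
from plant import bot
o=bot.get_obs();print(o['tool_pos'],o['contact_force'],o['moment'],o['grip_width'],o['tcp_rot'],o['tau'][5])
E
```

```text
[559.62309068 175.62425264 159.86192825] [-4.89636145  1.95818742  5.4661257 ] [ 0.30019304  0.75077822 -0.56263607] 39.137085904879 [-3.14013034e+00 -1.51056649e-03  1.75960666e+00] -1.5262887999415398
```

Request:
step_arm(deltas=[[0,0,0,0,0,-0.05],[0,0,0,0,0,-0.1],[0,0,0,0,0,-0.1]])

```text
time: 6.05
tool_pos: [559.5, 175.6, 159.7]
tcp_rot: [-3.14, -0.002, 1.858]
contact_force: [-5.0, 2.6, 5.0]
grip_width: 39.3
```

```bash
python3 - <<'E'
from plant import bot
o=bot.get_obs();print(o['tool_pos'],o['contact_force'],o['moment'],o['grip_width'],o['tcp_rot'],o['tau'][5])
E
```

```text
[559.54592474 175.57552809 159.68813969] [-5.02346424  2.64456838  5.02515938] [ 0.28648726  0.71699827 -0.66996231] 39.345079319739284 [-3.13992648e+00 -1.67065921e-03  1.85799686e+00] -1.3597706705331802
```

Request:
step_arm(deltas=[[0,0,0,0,0,0],[0,0,0,0,0,0],[0,0,-15,0,0,0],[0,0,-45,0,0,0],[0,0,-65,0,0,0]], fingers=70)

```text
time: 6.47
tool_pos: [561.0, 174.9, 226.0]
tcp_rot: [3.141, 0.0, 1.859]
contact_force: [0.4, 0.5, 1.2]
grip_width: 67.3
```

Request:
step_arm(deltas=[[-28,-17,0,0,0,0.06],[-56,-34,0,0,0,0.125],[-84,-51,0,0,0,0.125],[-112,-68,0,0,0,0.125],[-141,-85,0,0,0,0.125]])

```text
time: 6.88
tool_pos: [519.2, 14.1, 224.6]
tcp_rot: [3.141, 0.001, 1.735]
contact_force: [0.8, -0.7, -0.1]
grip_width: 69.8
```

Request:
step_arm(deltas=[[0,0,0,0,0,0],[0,0,0,0,0,0]])

```text
time: 7.05
tool_pos: [519.7, 14.0, 224.8]
tcp_rot: [3.141, 0.0, 1.732]
contact_force: [1.2, 0.2, -0.1]
grip_width: 70.5
```

```bash
python3 - <<'E'
from h import *
from plant import bot
o=bot.get_obs();print(o['time'],o['tool_pos'],o['tcp_rot'],o['grip_width'])
p=bot.capture('wrist');cv2.imwrite('pics/w3.png',p['color'][...,::-1])
b=[595.3,69,.16]
print(proj(p,world(b,[(-85,25,164),(-85,-105,164),(-110,-150,122),hingept(.7,165,-167)])).round(1).tolist())
T=bot.capture('top');S=bot.capture('side')
a=T['color'][160:225,240:400,::-1];a=cv2.resize(a,None,fx=4,fy=4,interpolation=cv2.INTER_CUBIC)
s=S['color'][130:220,260:420,::-1];s=cv2.resize(s,None,fx=3.7,fy=3.7,interpolation=cv2.INTER_CUBIC)
s=cv2.copyMakeBorder(s,0,0,0,640-s.shape[1],0)
cv2.imwrite('pics/st3.png',np.vstack([a,s]))
E
```

```text
7.05 [519.65894343  13.98972175 224.81688021] [3.14086151e+00 3.70192135e-04 1.73162326e+00] 70.4971830350394
[[318.1, 124.8], [318.8, 313.0], [291.0, 326.9], [423.9, 458.5]]
```

View pics/w3.png

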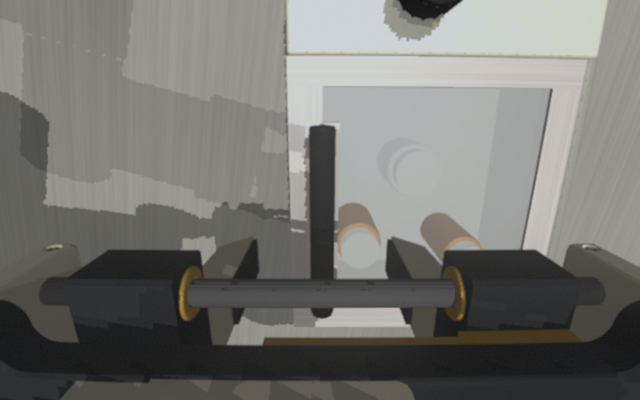

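View pics/st3.png

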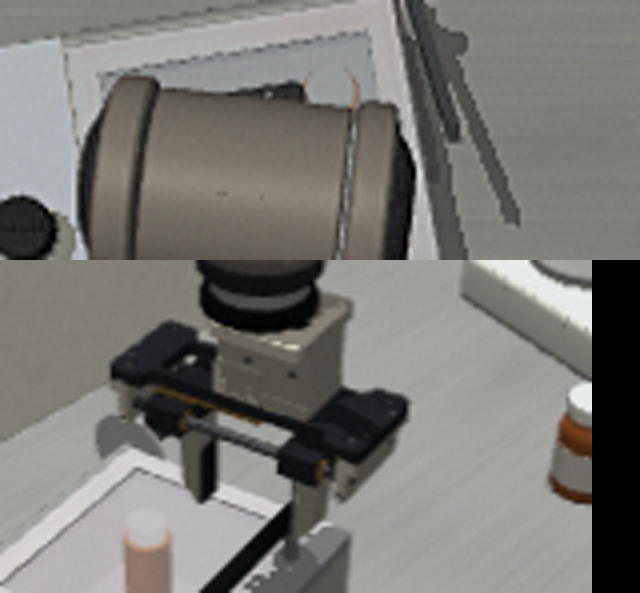

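Request:
step_arm(deltas=[[0,0,25,0,0,0],[0,0,45,0,0,0],[0,0,54,0,0,0],[0,0,54,0,0,0]])

```text
time: 7.53
tool_pos: [518.5, 16.6, 168.6]
tcp_rot: [-3.137, -0.001, 1.738]
contact_force: [-0.1, 0.2, 0.2]
grip_width: 69.5
```

Request:
step_arm(deltas=[[0,0,0,0,0,0],[0,0,0,0,0,0],[0,0,0,0,0,0],[0,0,0,0,0,0],[0,0,0,0,0,0]], fingers=8)

```text
time: 7.95
tool_pos: [519.8, 15.5, 171.4]
tcp_rot: [3.14, 0.0, 1.737]
contact_force: [-0.0, 0.7, 0.6]
grip_width: 41.4
```

Request:
step_arm(deltas=[[0,0,0,0,0,0],[0,0,0,0,0,0],[0,0,0,0,0,0],[0,0,0,0,0,0],[0,0,0,0,0,0]])

```text
time: 8.37
tool_pos: [519.4, 15.4, 170.7]
tcp_rot: [-3.141, 0.0, 1.737]
contact_force: [-1.0, 0.1, 1.4]
grip_width: 15.1
```

```bash
python3 - <<'E'
from plant import bot
o=bot.get_obs();print(o['tool_pos'],o['contact_force'],o['moment'],o['grip_width'],o['tcp_rot'])
E
```

```text
[519.44791492  15.43290022 170.72457865] [-1.01313708  0.05586475  1.35658452] [-0.04218584 -0.07131443 -0.06823003] 15.078797882321638 [-3.14143049e+00  9.16971948e-05  1.73671756e+00]
```

Request:
step_arm(deltas=[[0,2.9,-9.4,0.05,0,0],[0,6.3,-18.7,0.1,0,0],[0,10.2,-27.8,0.15,0,0],[0,14.5,-36.7,0.2,0,0],[0,19.3,-45.3,0.25,0,0]])

```text
time: 8.78
tool_pos: [538.5, 18.5, 215.7]
tcp_rot: [-2.888, 0.0, 1.737]
contact_force: [1.9, -2.6, -7.0]
grip_width: 15.1
```

```bash
python3 - <<'E'
from plant import bot
o=bot.get_obs();print(o['tool_pos'],o['contact_force'],o['moment'],o['grip_width'],o['tcp_rot'],o['joint_positions'].round(2))
E
```

```text
[538.45074142  18.50891719 215.74199581] [ 1.93565325 -2.5792301  -6.96431748] [-0.13793146 -0.76801816  0.02055358] 15.069578552659555 [-2.88806380e+00  2.22774848e-04  1.73651441e+00] [-0.08  0.54  1.34 -0.06  1.51 -0.23]
```

Force is −7 N as expected and the lid is tracking. The local step stays the same because the tool turns with the lid.

Request:
step_arm(deltas=[[0,2.9,-9.4,0.05,0,0],[0,6.3,-18.7,0.1,0,0],[0,10.2,-27.8,0.15,0,0],[0,14.5,-36.7,0.2,0,0],[0,19.3,-45.3,0.25,0,0]])

```text
time: 9.2
tool_pos: [567.8, 23.3, 254.6]
tcp_rot: [-2.637, 0.0, 1.736]
contact_force: [-2.5, -3.0, -4.7]
grip_width: 14.9
```

Request:
step_arm(deltas=[[0,2.9,-9.4,0.05,0,0],[0,6.3,-18.7,0.1,0,0],[0,10.2,-27.8,0.15,0,0],[0,10.2,-27.8,0.15,0,0]])

```text
time: 9.53
tool_pos: [589.5, 26.7, 273.7]
tcp_rot: [-2.481, 0.0, 1.735]
contact_force: [-10.8, -4.1, 4.0]
grip_width: 15.2
```

```bash
python3 - <<'E'
from h import *
from plant import bot
o=bot.get_obs();print(o['tool_pos'],o['contact_force'],o['moment'],o['grip_width'],o['tcp_rot'],o['joint_positions'].round(2))
b=[595.7,69.2,.163]
ims=[]
for n in ['side','top','wrist']:
    p=bot.capture(n);cv2.imwrite(f'pics/{n}4.png',p['color'][...,::-1])
    for a in (.6,.65,.7): print(n,a,proj(p,world(b,[hingept(a,165,-163),hingept(a,215,-150)])).round(1).tolist())
E
python3 - <<'E'
import cv2,numpy as np
s=cv2.imread('pics/side4.png')[120:220,240:400];t=cv2.imread('pics/top4.png')[140:215,270:400]
s=cv2.resize(s,None,fx=5,fy=5,interpolation=cv2.INTER_CUBIC)[:,:];cv2.imwrite('pics/s4.png',s)
E
```

```text
[589.4905532   26.73463569 273.73968096] [-10.83665052  -4.08236434   3.98462094] [-0.40172337  1.11231556  0.19224933] 15.188502125643286 [-2.48079442e+00  4.10736719e-04  1.73544750e+00] [-0.03  0.87  0.7  -0.15  2.22 -0.24]
side 0.6 [[335.0, 167.5], [346.0, 165.4]]
side 0.65 [[333.6, 165.0], [344.1, 162.0]]
side 0.7 [[332.1, 162.5], [342.1, 158.7]]
top 0.6 [[353.8, 199.3], [352.4, 215.1]]
top 0.65 [[353.7, 196.9], [352.2, 211.9]]
top 0.7 [[353.5, 194.3], [351.9, 208.5]]
wrist 0.6 [[352.8, 376.2], [288.3, 360.1]]
wrist 0.65 [[353.4, 385.0], [286.4, 371.1]]
wrist 0.7 [[354.7, 394.3], [285.1, 383.0]]
```

View pics/s4.png

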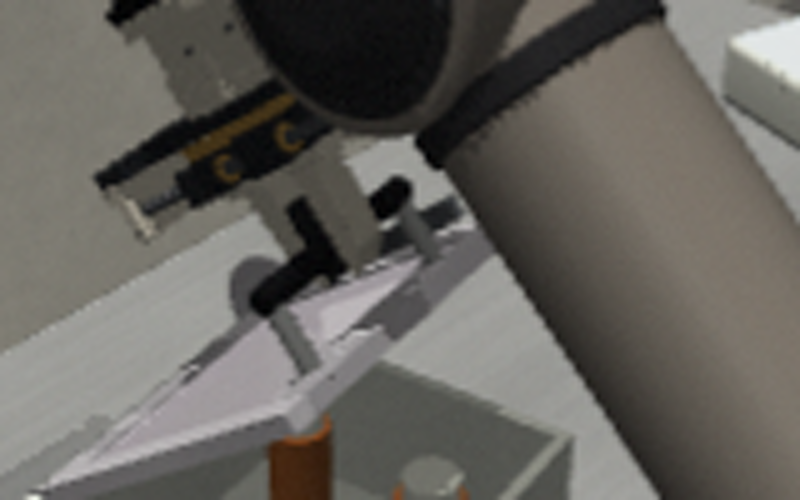

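View pics/wrist4.png

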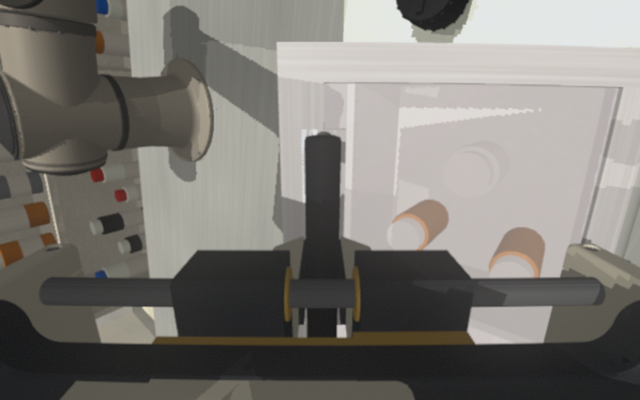

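```bash
cat > idx.py <<'E'
from h import *
from plant import bot
C={'side':bot.capture('side'),'top':bot.capture('top')}
def dark(n,f):
    im=cv2.imread(f); return (im.max(2)<65).astype(np.uint8)
def hull(p,b,a,dh,dy,yc,r0,sc):
    P=np.array([hingept(a,r,yc+y,h) for r in (r0,165) for y in(-dy,dy) for h in(-dh,dh)])
    u=proj(p,world(b,P)); return cv2.convexHull(((u*sc)).astype(np.float32)),u
E
python3 - <<'E'
from idx import *
big=[]
for n,(x0,y0) in {'side':(290,150),'top':(325,140)}.items():
    im=cv2.imread(f'pics/{n}0.png');c=im[y0:y0+60,x0:x0+60]
    c=cv2.resize(c,None,fx=6.6,fy=6.6,interpolation=cv2.INTER_CUBIC)
    for a,col in((.65,(0,255,0)),(.7,(0,0,255))):
        _,_=0,0
        h,u=hull(C[n],[595.7,69.2,.163],a,7,4,-163,40,1)
        cv2.polylines(c,[(((h[:,0]-[x0,y0]+.5)*6.6)).astype(int)],True,col,1)
    big.append(c)
cv2.imwrite('pics/idx.png',np.hstack(big))
# lid now: corner pixel predictions
for n in C:
  for a in(.6,.65,.7): print(n,a,proj(C[n],world([595.7,69.2,.163],[hingept(a,215,70,6),hingept(a,215,70,-6),hingept(a,0,70,6)])).round(1).tolist())
im=cv2.imread('pics/side0.png');
E
```

```text
side 0.6 [[299.2, 205.7], [301.6, 210.0], [246.9, 218.5]]
side 0.65 [[296.8, 201.9], [299.4, 206.2], [246.8, 218.5]]
side 0.7 [[294.2, 198.2], [297.1, 202.4], [246.8, 218.6]]
top 0.6 [[258.8, 229.2], [259.8, 232.5], [255.6, 169.0]]
top 0.65 [[257.8, 225.9], [258.9, 229.5], [255.6, 168.9]]
top 0.7 [[256.9, 222.5], [257.9, 226.3], [255.6, 168.8]]
```

View pics/idx.png

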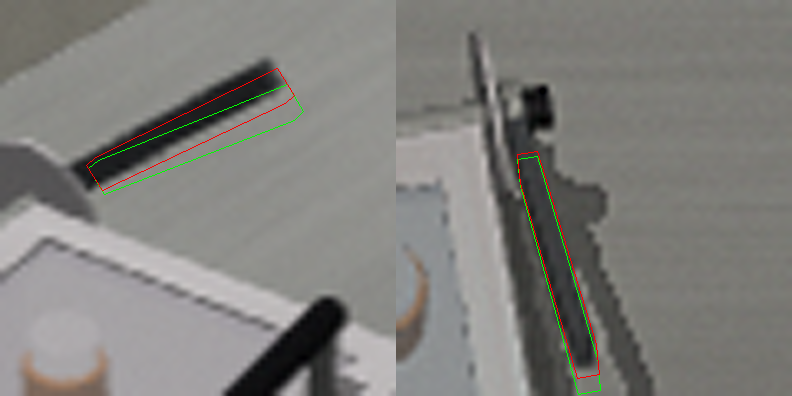

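```bash
python3 - <<'E'
from idx import *
from scipy.optimize import minimize
from scipy.ndimage import gaussian_filter
b=[595.7,69.2,.163]
def setup(n,x0,y0,w,h):
    g=cv2.imread(f'pics/{n}0.png').astype(float).mean(2)[y0:y0+h,x0:x0+w]
    return g
# side ROI: outer part only, isolated on bench
R={'side':(303,153,36,26),'top':(340,172,22,28)}
SS=8
def model(n,a,dx,dy):
    x0,y0,w,h=R[n]
    hl,_=hull(C[n],b,a,7,4,-163,30,1)
    q=((hl[:,0]+[dx,dy]-[x0,y0]+.5)*SS-.5)
    m=np.zeros((h*SS,w*SS),np.uint8);cv2.fillConvexPoly(m,np.round(q*16).astype(int),255,shift=4)
    return cv2.resize(m,(w,h),interpolation=cv2.INTER_AREA)/255.
def cost(n,a,d,ret=0):
    m=gaussian_filter(model(n,a,*d),.4);g=setup(n,*R[n])
    A=np.c_[m.ravel(),np.ones(m.size)];k=np.linalg.lstsq(A,g.ravel(),rcond=None)[0]
    r=g.ravel()-A@k; return np.mean(np.minimum(r**2,400))
for n in R:
  for a in np.arange(.6,.80,.02):
    f=lambda d:cost(n,a,d)
    best=min((minimize(f,s,method='Nelder-Mead',options=dict(initial_simplex=np.array(s)+[[0,0],[.7,0],[0,.7]],xatol=.02,fatol=.05)) for s in([0.,0.],[-1.,-1.])),key=lambda r:r.fun)
    print(n,round(a,2),round(best.fun,1),best.x.round(2),'nobias',round(cost(n,a,(0,0)),1))
E
```

```text
side 0.6 121.8 [-3.32 -4.11] nobias 352.0
side 0.62 111.4 [-2.96 -3.41] nobias 330.2
side 0.64 96.7 [-4.55 -2.03] nobias 275.5
side 0.66 75.3 [-3.15 -1.81] nobias 217.7
side 0.68 57.0 [-2.67 -1.32] nobias 166.6
side 0.7 42.2 [-2.22 -0.39] nobias 123.2
side 0.72 25.5 [-1.14 -0.28] nobias 82.1
side 0.74 25.8 [-0.7   0.25] nobias 32.5
side 0.76 41.9 [-0.19  0.87] nobias 61.9
side 0.78 56.4 [-0.48  1.83] nobias 116.4
side 0.8 74.5 [0.35 2.14] nobias 159.1
top 0.6 321.8 [-1.52 -6.14] nobias 335.2
top 0.62 320.9 [-1.5  -5.25] nobias 335.4
top 0.64 319.6 [-1.25 -4.35] nobias 335.1
top 0.66 318.7 [-1.1  -3.28] nobias 331.3
top 0.68 317.9 [-1.01 -2.29] nobias 328.4
top 0.7 316.8 [-0.91 -1.38] nobias 327.1
top 0.72 315.9 [-0.74 -0.37] nobias 326.8
top 0.74 315.4 [-0.59  0.7 ] nobias 330.1
top 0.76 315.2 [-0.42  1.75] nobias 332.6
top 0.78 314.9 [-0.23  2.81] nobias 335.0
top 0.8 315.2 [-0.09  3.91] nobias 337.5
```

Request:
step_arm(deltas=[[0,1.6,-7,0.037,0,0],[0,3.6,-14.1,0.075,0,0],[0,3.6,-14.1,0.075,0,0],[0,3.6,-14.1,0.075,0,0]])

```text
time: 10.22
tool_pos: [601.2, 28.7, 282.2]
tcp_rot: [-2.413, 0.0, 1.736]
contact_force: [-4.0, -2.7, -4.0]
grip_width: 15.1
```

```bash
python3 - <<'E'
from idx import *
o=bot.get_obs();print(o['time'],o['tool_pos'],o['contact_force'],o['moment'],o['grip_width'],o['tcp_rot'],o['joint_positions'].round(2))
p0=np.array([519.45,15.43,170.72]);d=o['tool_pos']-p0;print('chord angle',2*np.arcsin(np.linalg.norm(d)/2/np.hypot(190,54)))
# camera-only: fit from TCP
b=[595.7,69.2,.163];S=C['side'];T=C['top'];out=[]
for p,(x0,y0,w,h) in ((S,(240,130,110,100)),(T,(245,140,120,100))):
    c=cv2.resize(np.ascontiguousarray(p['color'][y0:y0+h,x0:x0+w,::-1]),None,fx=3.6 if p is S else 3.3,fy=5.9,interpolation=cv2.INTER_CUBIC) if 0 else cv2.resize(np.ascontiguousarray(p['color'][y0:y0+h,x0:x0+w,::-1]),None,fx=5,fy=5,interpolation=cv2.INTER_CUBIC)
    for a,col in((.70,(0,255,0)),(.76,(0,0,255))):
        L=[hingept(a,*q) for q in((0,70,6),(215,70,6),(215,-150,6))]
        L=(proj(p,world(b,L))-[x0,y0]+.5)*5
        cv2.polylines(c,[L.astype(int)],False,col,1)
    cv2.imwrite(f"pics/lid5_{'s' if p is S else 't'}.png",c);out.append(c)
H=min(x.shape[0] for x in out);big=np.hstack([x[:H] for x in out]);big=cv2.resize(big,None,fx=800/big.shape[1],fy=800/big.shape[1]);cv2.imwrite('pics/lid5.png',big)
E
```

```text
10.3167 [601.22039435  28.64579481 282.25794846] [-3.72904232 -3.26508034 -5.19531289] [-0.2105034  -0.71386585  0.21163772] 15.069400713883297 [-2.41485354e+00  3.07100649e-04  1.73621907e+00] [-0.02  0.94  0.55 -0.17  2.35 -0.26]
chord angle 0.718729442246961
```

View pics/lid5_s.png

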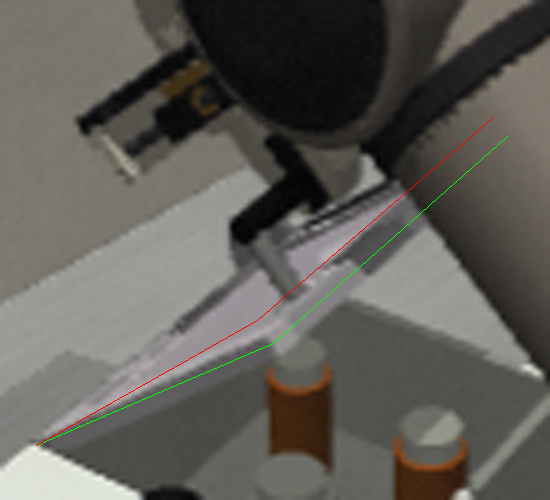

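The lid's front-left corner (about crop (272,330)) lies between the 0.70 and 0.76 overlays. The index strip shows as a dark line along the far lid edge. I'll zoom in there for a relative check.

```bash
python3 - <<'E'
from idx import *
b=[595.7,69.2,.163];p=C['side'];x0,y0,w,h=293,158,32,30;k=12
c=cv2.resize(np.ascontiguousarray(p['color'][y0:y0+h,x0:x0+w,::-1]),None,fx=k,fy=k,interpolation=cv2.INTER_CUBIC)
c=cv2.convertScaleAbs(c,alpha=1.3);d=c.copy()
hl,_=hull(p,b,.73,7,4,-163,30,1)
cv2.polylines(d,[((hl[:,0]-[x0,y0]+.5)*k).astype(int)],True,(255,0,255),1)
for a,col in((.70,(0,255,0)),(.73,(0,255,255)),(.76,(0,0,255))):
    L=(proj(p,world(b,[hingept(a,r,-150,6) for r in(0,215)]))-[x0,y0]+.5)*k
    cv2.polylines(d,[L.astype(int)],False,col,1)
cv2.imwrite('pics/z6.png',np.hstack([c,d]))
L=lambda a,y,hh,r:proj(p,world(b,[hingept(a,r,y,hh)]))[0].round(1)
for r in(80,120,160):print(r,'strip top outer/inner',L(.73,-167,7,r),L(.73,-159,7,r),'lid .70 .73 .76',*[L(a,-150,6,r) for a in(.7,.73,.76)])
E
```

```text
80 strip top outer/inner [311.9 168.6] [310.4 169.8] lid .70 .73 .76 [309.4 172.2] [308.9 171.5] [308.4 170.9]
120 strip top outer/inner [320.4 163.9] [318.9 165.2] lid .70 .73 .76 [318.2 167.9] [317.5 166.9] [316.7 165.9]
160 strip top outer/inner [329.4 159. ] [327.9 160.3] lid .70 .73 .76 [327.4 163.4] [326.4 162. ] [325.4 160.6]
```

View pics/z6.png

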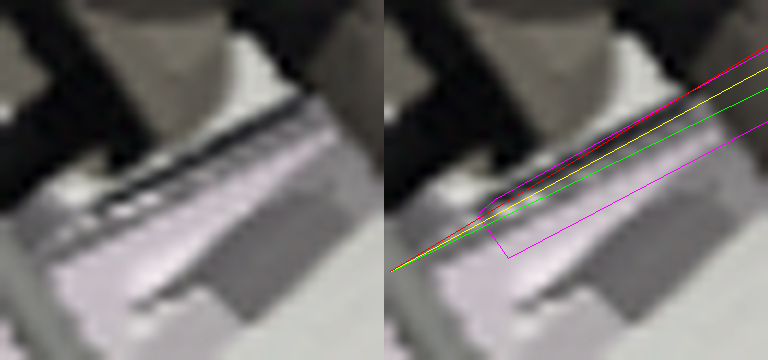

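```bash
python3 - <<'E'
from idx import *
from scipy.ndimage import map_coordinates
b=[595.7,69.2,.163];p=C['side'];g=p['color'].astype(float).mean(2)
for r in range(60,151,15):
    q=proj(p,world(b,[hingept(.73,r,-167,7)]))[0]; s=np.arange(-3,6,.5)
    n=np.array([.48,.875]); v=np.mean([map_coordinates(g,[q[1]+s*n[1]+t*-.48,q[0]+s*n[0]+t*.875],order=1) for t in(-2,-1,0,1,2)],0)
    print(r,v.round().astype(int).tolist())
print(s.tolist())
o=bot.get_obs();print(o['time'],o['tool_pos'],o['contact_force'])
E
```

```text
60 [53, 56, 67, 88, 105, 89, 58, 47, 62, 83, 92, 96, 111, 131, 144, 149, 150, 153]
75 [74, 83, 98, 117, 114, 88, 55, 41, 53, 76, 88, 94, 107, 125, 141, 149, 148, 143]
90 [126, 134, 143, 145, 132, 100, 62, 47, 56, 73, 84, 88, 101, 120, 138, 140, 131, 117]
105 [71, 70, 72, 79, 83, 70, 53, 55, 69, 77, 80, 82, 92, 108, 119, 115, 104, 96]
120 [22, 27, 32, 35, 36, 37, 37, 41, 46, 48, 49, 51, 53, 57, 57, 55, 54, 54]
135 [44, 48, 50, 50, 51, 52, 53, 53, 53, 53, 54, 53, 53, 53, 53, 53, 53, 53]
150 [64, 67, 68, 69, 69, 69, 69, 69, 68, 68, 68, 68, 67, 67, 67, 67, 67, 67]
[-3.0, -2.5, -2.0, -1.5, -1.0, -0.5, 0.0, 0.5, 1.0, 1.5, 2.0, 2.5, 3.0, 3.5, 4.0, 4.5, 5.0, 5.5]
10.5167 [601.45899827  28.73443694 282.49023839] [-1.40955551 -3.53862361 -8.90749294]
```

Request:
step_arm(deltas=[[0,0.4,-1.5,0.008,0,0],[0,0.4,-1.5,0.008,0,0],[0,0.4,-1.5,0.008,0,0]])

```text
time: 10.77
tool_pos: [603.0, 29.0, 283.5]
tcp_rot: [-2.409, 0.001, 1.737]
contact_force: [-0.1, -4.9, -11.3]
grip_width: 14.9
```

```bash
python3 - <<'E'
from idx import *
from scipy.ndimage import map_coordinates
b=[595.7,69.2,.163];p=C['side'];g=p['color'].astype(float).mean(2)
for r in range(60,95,15):
    q=proj(p,world(b,[hingept(.73,r,-167,7)]))[0]; s=np.arange(-3,6,.5)
    n=np.array([.48,.875]); v=np.mean([map_coordinates(g,[q[1]+s*n[1]+t*-.48,q[0]+s*n[0]+t*.875],order=1) for t in(-2,-1,0,1,2)],0)
    print(r,v.round().astype(int).tolist())
o=bot.get_obs();d=o['tool_pos']-[519.45,15.43,170.72]
print(o['time'],o['tool_pos'],o['contact_force'],o['grip_width'],2*np.arcsin(np.linalg.norm(d)/2/np.hypot(190,54)),o['tcp_rot'][0]+np.pi)
# synthetic expectation of band: render strip dark 40, lid 90 below edge, bench 145 above
for a in(.70,.715,.73,.745):
  SS=8;m=np.full((40*SS,60*SS),145,np.uint8)
  def poly(P,v):
    u=proj(p,world(b,P));h=cv2.convexHull(u.astype(np.float32))[:,0]
    cv2.fillConvexPoly(m,np.round(((h-[285,150]+.5)*SS-.5)*16).astype(int),v,shift=4)
  poly([hingept(.73,r,y,h) for r in(30,165) for y in(-167,-159) for h in(-7,7)],40)
  poly([hingept(a,r,y,h) for r in(0,215) for y in(-150,70) for h in(-6,6)],90)
  G=cv2.resize(m,(60,40),interpolation=cv2.INTER_AREA).astype(float);G=cv2.GaussianBlur(G,(0,0),.4)
  for r in(60,90):
    q=proj(p,world(b,[hingept(.73,r,-167,7)]))[0]-[285,150]
    v=np.mean([map_coordinates(G,[q[1]+s*n[1]+t*-.48,q[0]+s*n[0]+t*.875],order=1) for t in(-2,-1,0,1,2)],0)
    print('sim',a,r,v.round().astype(int).tolist())
E
```

```text
60 [65, 88, 116, 133, 129, 98, 68, 66, 84, 95, 92, 97, 122, 141, 147, 147, 144, 135]
75 [90, 110, 133, 143, 126, 92, 62, 59, 75, 84, 86, 98, 119, 137, 144, 143, 133, 116]
90 [109, 120, 126, 126, 118, 92, 59, 55, 70, 81, 87, 100, 119, 132, 135, 124, 110, 101]
10.8667 [603.00654337  28.98708916 283.51553722] [  0.05268891  -5.47766186 -10.75275303] 14.720963057466026 0.7300724988160511 0.7326753675736439
sim 0.7 60 [145, 145, 145, 144, 141, 121, 87, 58, 48, 54, 70, 85, 89, 90, 90, 90, 90, 90]
sim 0.7 90 [145, 145, 145, 144, 140, 125, 89, 57, 45, 47, 59, 75, 87, 89, 90, 90, 90, 90]
sim 0.715 60 [145, 145, 145, 144, 141, 121, 87, 60, 54, 66, 81, 89, 90, 90, 90, 90, 90, 90]
sim 0.715 90 [145, 145, 145, 144, 140, 125, 90, 58, 51, 61, 77, 87, 90, 90, 90, 90, 90, 90]
sim 0.73 60 [145, 145, 145, 144, 141, 121, 88, 65, 66, 79, 87, 90, 90, 90, 90, 90, 90, 90]
sim 0.73 90 [145, 145, 145, 144, 140, 125, 91, 64, 66, 78, 87, 90, 90, 90, 90, 90, 90, 90]
sim 0.745 60 [145, 145, 145, 144, 141, 122, 92, 75, 79, 86, 89, 90, 90, 90, 90, 90, 90, 90]
sim 0.745 90 [145, 145, 145, 144, 140, 126, 97, 79, 82, 87, 90, 90, 90, 90, 90, 90, 90, 90]
```

```bash
python3 - <<'E'
from plant import bot
S=bot.capture('side');T=bot.capture('top')
for q in['amber_jar','white_bottle','beaker','index']:
    for p in(S,T): print(q,[(d['rect'].round(1).tolist() if hasattr(d['rect'],'round') else d['rect'],round(d['p'],2)) for d in bot.boxes_of(q,p)[:1]])
o=bot.get_obs();print(o['time'],o['tool_pos'],o['contact_force'],o['grip_width'])
print(bot.close_job())
E
```

```text
amber_jar [([418.7, 181.1, 20.8, 27.9], 0.95)]
amber_jar [([473.5, 248.6, 31.7, 26.5], 0.96)]
white_bottle []
white_bottle [([187.4, 222.4, 26.8, 23.3], 0.65)]
beaker [([251.8, 346.4, 37.2, 46.9], 0.66)]
beaker [([290.4, 195.9, 130.9, 101.9], 0.2)]
index [([286.9, 194.3, 77.3, 58.2], 0.24)]
index [([346.4, 173.6, 17.5, 39.9], 0.75)]
11.3667 [603.00243284  28.99063373 283.52827391] [ -0.06743997  -5.52592411 -10.77751665] 14.89474298505496
the job is handed in; nothing more can be done
None
```

The vent cap was unscrewed to its stop with the lid shut. The lid was then lifted to the index arm, and I handed the job in at 11.4 s with the bar still gripped.

- **Vent cap:** I turned the gripper about 1.58 rad anticlockwise. From about 1.48 rad on, the resisting moment jumped from about 0.1 to 0.6 N m and stayed there. I read that as the stop, with the pads slipping. I did not confirm the cap angle with a separate picture.
- **Lid angle:** The arm's own readings put the lid at 0.730 rad from its travel and 0.733 rad from its tilt. The index arm measured about 0.73 rad in the camera images.
- **Edge alignment:** A picture comparison of the strip against the lid edge put the lid within about 0.01 rad of the arm, perhaps 0.005 rad low.
- **Holding the lid:** At hand-in the gripper pulled up on the bar with about 11 N, more than the 5 to 8 N expected. The position was steady and the jaw opening was 14.9 mm, which fits the bar.
- **Bystanders and index arm:**
  - The jar was found at its starting place in both pictures.
  - The index arm was at its starting place in the top picture; its side-picture report was low-confidence and did not match.
  - The beaker matched only in the side picture; its top-picture report was a low-confidence false match.
  - The bottle was found only in the top picture, where it had not been detected at the start, so I have no detector before-and-after for it. It sits about where it appears in the first top picture.
  - No unexpected contact force showed in the readings I took.

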